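Turn a motor shaft to its set-screw flat and hold the collar on it

TASK

Pinch the bare shaft of the clamped gearmotor between the fingers, feel for its flat, and turn the shaft until the flat faces the yellow mark on the motor. Then let go of the shaft, pick up the shaft collar from the blue mat and slide it all the way down the shaft with its red thumb screw over the flat, still facing the yellow mark. Finish holding the collar there between the fingers, not letting go, so that I can tighten the screw, and leave the wheel, screwdriver, multimeter and parts bin alone.

Things in the scene. Friction and masses are not known exactly. Their poses are not given: they have to be found in the camera images.
- motor_stand: Fixed gearmotor clamped upright on a 120 x 90 x 12 mm aluminium plate. Origin on the bench under the motor axis. Dark can 56 mm in diameter, top face 72 mm above the bench, on it a steel boss 26 mm in diameter, 4 mm high: the collar's seat. Yellow mark on the motor's side in the stand's -x direction: flush stripes on the can's top face, down its side and on the plate.
- shaft (a joint): Turn of the motor's vertical shaft (rad), counter-clockwise from above positive. 0: the flat faces the yellow mark exactly. Range -3.1 to 3.1; starts between 0.5 and 1.4. Stays where it is left; friction about 0.08 N m.
- shaft_seat (a point): Point on the shaft's axis at the boss's top, 76 mm above the bench, where the collar's underside must come to rest. Turns with the shaft: z up, x the way the flat faces. The steel shaft rises 36 mm above it: 16 mm in diameter, with a flat along its length 4.5 mm from the axis, so 12.5 mm thick across the flat. Fingers closing squarely across the flat find it narrower and line it up.
- shaft_tip (a point): Centre of the shaft's upper end face, 36 mm above shaft_seat, same axes. A red stripe on the end face runs from the axis towards the flat; the flat is marked red too. The top 6 mm taper in to about 4 mm from the axis (2.5 mm at the flat), to guide the collar.
- collar: Loose aluminium ring flat on the blue mat (3 mm thick), 0.11 kg. Origin at the centre of its underside, z up. 18 mm high, 34 mm in diameter, bore 18.4 mm; two flat cheeks on its +y and -y, 22 mm wide, 38 mm across: grip it by these. A red thumb screw 12 mm in diameter sticks out of its +x side at half height, to 27.5 mm from the axis.
- collar_mid (a point): Centre of the collar's bore at half height, 9 mm above its underside; axes as the collar.
- set_screw (a point): Point on the set screw's axis inside the ring, 12 mm from collar_mid along the collar's +x. The screw's tip, 4 mm wide and 6 mm high, stands into the bore to 5.9 mm from the collar's axis, so the collar goes down the shaft only with the screw over the flat (within about 0.4 rad).
- wheel: Bystander: black tyre with yellow hub lying flat, 66 mm in diameter, 29 mm high. Origin at the centre of its underside.
- screwdriver: Bystander: screwdriver with yellow handle, lying along its x, about 200 mm long. Origin under its middle.
- multimeter: Bystander: yellow and black multimeter lying on its back, 170 x 85 mm, 44 mm high with its dial. Origin at the centre of its underside.
- parts_bin: Bystander: small yellow open bin, 100 x 75 x 40 mm. Origin at the centre of its underside.

How it is judged (in metres and radians):
On the way, in this order (a step that is already met when the one before it is completed fails the run):
1. the fingers pinch the bare shaft with its flat facing the yellow mark (value of joint shaft between -0.24 and 0.24 rad and contact force between the fingers and shaft above 2 N and horizontal distance between collar_mid and shaft_seat above 0.06 m), for 0.3 s.
2. the shaft is let go and the collar is picked up off the mat (height (world z) of collar above 0.02 m and contact force between the fingers and collar above 1 N and horizontal distance between collar_mid and shaft_seat above 0.06 m), for 0.1 s.
At the end, for the whole second after the job is handed in: The collar is around the shaft and fully down on the boss (within 2.5 mm, level within 7 degrees), its red screw over the flat, the flat facing the yellow mark within 17 degrees, and the fingers still grip the collar with more than 2 N, at rest (value of joint shaft between -0.3 and 0.3 rad and z of collar_mid in the frame of shaft_seat between 0.006 and 0.0115 m and horizontal distance between collar_mid and shaft_seat below 0.003 m and angle between the z axis of collar and the z axis of shaft_seat, either way round below 0.12 rad and x of set_screw in the frame of shaft_seat above 0.008 m and y of set_screw in the frame of shaft_seat between -0.0055 and 0.0055 m and contact force between the fingers and collar above 2 N and linear speed of collar below 0.02 m/s); the arm keeps its last pose, push and grip.
It fails at once if the wheel is moved more than 30 mm (distance of wheel from where it was at the start of the episode above 0.03 m).
It fails at once if the screwdriver is moved more than 30 mm (distance of screwdriver from where it was at the start of the episode above 0.03 m).
It fails at once if the multimeter is moved more than 30 mm (distance of multimeter from where it was at the start of the episode above 0.03 m).
It fails at once if the parts bin is moved more than 30 mm (distance of parts_bin from where it was at the start of the episode above 0.03 m).
It also fails if it takes over 64 s, if anything falls off the work surface, if the arm or the gripper's body presses on something with over 40 N, if the wrist force passes 120 N, or if a joint passes its speed limit or range.

ROBOT

A 6-joint arm with a two-finger parallel gripper is mounted at the origin on the work surface. World frame = base frame: x ahead of the robot, y to its left, z up, the work surface at z = 0. Lengths are in mm, angles in degrees, forces in N, time in s.
With the tool pointing down it reaches from about 350 to 850 mm from the base axis. Payload 8.1 kg.
Tool frame: the origin (TCP) lies midway between the tips of the shut fingers; the grasp point (between the pads) lies 19 mm behind it; z points along the fingers, y is the line along which they close (so a half turn about z gives the same grasp; the last joint's range is limited). The gripper opens to 85 mm and grips with 20 to 120 N. Pads are 22 mm wide; open, the fingers measure 114 mm over their backs; the gripper's body (76 mm by 85 mm) begins 54 mm behind the grasp point. The pads swing forward as they close: fully open they stand 13 mm farther back than shut.
Start: joints at [-4.893, 7.471, 85.268, -0, 87.261, -4.893], TCP at [600.004, 0.022, 231.292] pointing down, gripper open.
Joint ranges: [-169.43, 169.43], [-51.17, 129.36], [1.28, 143.12], [-76.62, 256.62], [0, 156.53], [-152.29, 152.29]. Speed limits (degrees/s): [136.94, 136.94, 159.86, 180, 180, 180].

INTERFACE

Orientations are given as [roll, pitch, yaw] about the fixed x, y, z axes, in that order (R = Rz(yaw) Ry(pitch) Rx(roll)).
In Python, from bench import r gives the robot as it stands.
- The arm moves only by the tool advance, called after "Request:" as name(argument=value, ...), one argument or row to a line, values as JSON. Schema: {"type":"object","properties":{"moves":{"type":"array","items":{"type":"array","items":{"type":"number"},"minItems":7,"maxItems":7},"minItems":1,"maxItems":8},"force":{"type":"number"},"only":{"type":"string"},"quiet":{"type":"boolean"},"lines":{"type":"string"}},"required":["moves"],"additionalProperties":false}. moves is a list of rows, 1 to 8 of them, each of 7 numbers: a rotation vector rx, ry, rz in fractions of the full range, 1 being pi rad, then dx, dy, dz in normalised numbers (1 is 600 mm), then the finger opening in mm; each row is the pose to reach, as a shift and turn from the pose commanded when the call began, along the tool's axes at that moment; what a row does not reach only later rows make up. A row lasts 1/8 s, in which the tool goes at most 62.5 mm and 10.7 degrees, less where a joint would pass 70% of its speed; a pose out of reach is approached as far as the arm can. The fingers move at their own pace and stop on an object; force is the grip in N (left out, the last holds). Time passes only in rows, so rows that do not move let the fingers close. The tool returns the time, the measured TCP pose, the force, the opening and the grip force at its end. only (a regular expression) keeps the lines of the reply that match it, lines (a string "A,B") keeps lines A to B, and quiet returns only ok. No shift or turn number may pass 1 either way. Input that does not fit is refused with a message, and nothing moves.
- r.sense(): the state, without advancing time (a new reading comes with each control period).
- r.snapshot(name): name is "scene" or "side" or "wrist"; returns a dict with "pixels" (420x560x3 uint8, blue, green, red), "fx", "fy", "cx", "cy" (pixels), "pose" (4x4, takes a point from camera to world coordinates). Camera axes: x right, y up, looking along -z (the intrinsics and any distortion apply to the point x, -y, -z); pixel columns grow to the right and rows downward; lengths in mm; the calibration is good to about 2 mm. A picture is of the moment at which its call begins. There is no depth.
- r.hand_in(): hands the job in; it is judged then, once.
The state is a dict: "time": time; "joint_pos": joint angles; "qd": joint speeds; "joint_efforts": joint torques, N m; "tool_pos": TCP position; "tcp_rot": TCP orientation; "ft_force": force on the tool from outside, world axes, zero at the start; "wrist_torque": the same for the moment, N m; "finger_gap": finger opening in mm; "grip_force": force on a finger pad.
Only numpy, scipy, OpenCV 4.12 (cv2) and the standard library are available. Lean on these libraries where they do the work, as an engineer would, in place of code of your own. Each camera call takes 0.05 s, during which the arm holds its last target. There are 200 camera calls.

## Working session

There is one attempt and no reset: what is moved stays moved. The work goes in short steps, Python scripts to look and compute and a tool call to move; the robot and the scene stay as the last step left them, time stands still between calls to the robot, and variables do not carry over. Pictures are saved under pics/ and viewed, at most 14 in all, crops included, and the job is handed in when it is done.

```bash
ls; mkdir -p pics
```

Run:
```python
from bench import r
import cv2,numpy as np
for n in ("scene","side","wrist"):
    s=r.snapshot(n); cv2.imwrite(f"pics/{n}0.png",s["pixels"]); print(n,s["fx"],s["fy"],s["cx"],s["cy"],[k for k in s]); print(np.round(s["pose"],3).tolist())
a=cv2.imread("pics/scene0.png");b=cv2.imread("pics/side0.png")
print(r.sense())
```

```text
bench.py
pics
scene 486.47226770053817 486.47226770053817 276.3216511036952 215.85578215238795 ['pixels', 'fx', 'fy', 'cx', 'cy', 'pose']
[[-0.334, -0.612, 0.717, 1406.476], [0.942, -0.203, 0.266, 268.723], [-0.018, 0.765, 0.644, 775.754], [0.0, 0.0, 0.0, 1.0]]
side 400.72163925404254 400.72163925404254 279.9862448684189 199.1279506457891 ['pixels', 'fx', 'fy', 'cx', 'cy', 'pose']
[[0.808, 0.296, -0.51, 186.413], [-0.59, 0.409, -0.697, -631.521], [0.002, 0.863, 0.504, 543.411], [0.0, 0.0, 0.0, 1.0]]
wrist 296.08990329651743 296.08990329651743 279.81297741659165 206.68506490685007 ['pixels', 'fx', 'fy', 'cx', 'cy', 'pose']
[[1.0, -0.001, 0.003, 600.628], [0.0, 0.962, 0.272, 68.336], [-0.003, -0.272, 0.962, 373.478], [0.0, 0.0, 0.0, 1.0]]
{'time': 0.15, 'joint_pos': array([-4.89215412e+00,  7.50680816e+00,  8.53168099e+01,  3.23173781e-03,
        8.72598609e+01, -4.89265609e+00]), 'qd': array([-0.06369523, -0.00062044, -0.12378744,  0.03351667, -0.02441281,
       -0.1056233 ]), 'joint_efforts': array([ 1.01583330e-03, -5.70061326e+01, -5.01160097e+01, -1.39109225e-04,
        9.69119486e-03, -7.10949371e-05]), 'tool_pos': array([5.99574650e+02, 8.88588017e-02, 2.30450440e+02]), 'tcp_rot': array([-1.79917101e+02, -1.03359030e-02,  9.00003376e+01]), 'ft_force': array([-0.28782507, -0.49430555,  0.0756223 ]), 'wrist_torque': array([-0.00533494, -0.03917259,  0.05018355]), 'grip_force': 0.0, 'finger_gap': 85.14359361464837}
```

View pics/scene0.png

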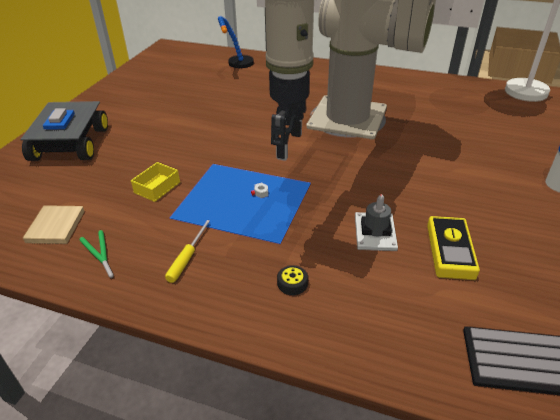

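View pics/side0.png

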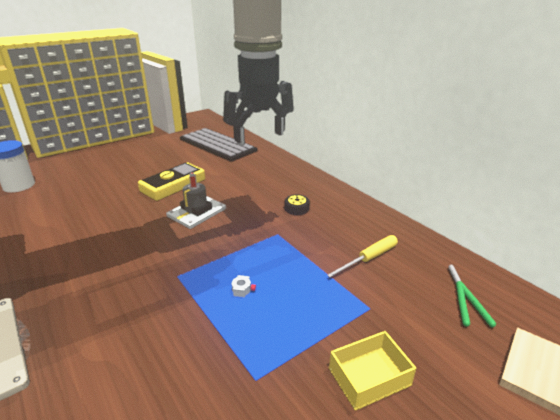

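View pics/wrist0.png

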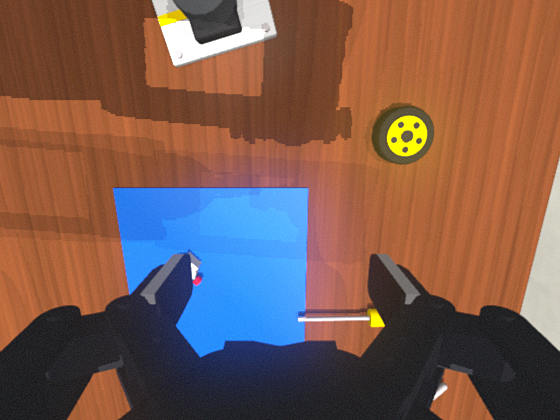

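The scene view has the shaft tip at about (380,196) and the collar at (261,189) with its screw to the left. The side view has the shaft tip at (193,176), the collar at (241,286) and the screw at (253,288). The wrist view shows the stand at the top, with a yellow mark at (172,17), and the collar at (192,265), partly hidden by a finger. Next I'll triangulate coarsely from two views.

Create h.py:
```python
import numpy as np,cv2
def ray(s,u,v):
    d=np.array([(u-s["cx"])/s["fx"],-(v-s["cy"])/s["fy"],-1.]); P=np.asarray(s["pose"])
    d=P[:3,:3]@d; return P[:3,3],d/np.linalg.norm(d)
def plane(s,u,v,z):
    o,d=ray(s,u,v); return o+d*(z-o[2])/d[2]
def tri(*obs):
    A=np.zeros((3,3));b=np.zeros(3);rs=[ray(*o) for o in obs]
    for o,d in rs:
        M=np.eye(3)-np.outer(d,d);A+=M;b+=M@o
    p=np.linalg.solve(A,b); return p,[round(float(np.linalg.norm((np.eye(3)-np.outer(d,d))@(p-o))),1) for o,d in rs]
def red(img):
    h=cv2.cvtColor(img,cv2.COLOR_BGR2HSV);return (((h[...,0]<8)|(h[...,0]>170))&(h[...,1]>170)&(h[...,2]>90)).astype(np.uint8)
def yellow(img): return cv2.inRange(cv2.cvtColor(img,cv2.COLOR_BGR2HSV),(22,150,100),(35,255,255))
def white(img): return cv2.inRange(cv2.cvtColor(img,cv2.COLOR_BGR2HSV),(0,0,120),(180,70,255))
def blobs(m,amin=4):
    n,l,st,c=cv2.connectedComponentsWithStats((m>0).astype(np.uint8)); return [(np.round(c[i],1).tolist(),st[i].tolist()) for i in range(1,n) if st[i][4]>=amin]
```

Run:
```python
from bench import r
from h import *
sc=r.snapshot("scene");sd=r.snapshot("side");w=r.snapshot("wrist")
for s,n,(x,y) in ((sc,"sc",(240,170)),(sd,"sd",(220,265))):
    c=s["pixels"][y:y+40,x:x+50]
    print(n,[( [b[0][0]+x,b[0][1]+y],b[1]) for b in blobs(red(c))],[([b[0][0]+x,b[0][1]+y],b[1]) for b in blobs(white(c),20)])
print("wrist red",blobs(red(w["pixels"]))); print("wrist yel",blobs(yellow(w["pixels"]),20))
print("tip",tri((sc,380,196),(sd,193,175)))
print("collar top",tri((sc,261,187),(sd,241,283)))
for nm,uv in dict(wheel=(292,279),drv=(180,262),drvtip=(208,222),meter=(452,246),bin=(156,182)).items(): print(nm,plane(sc,*uv,15).round())
a=cv2.resize(sc["pixels"][170:260,335:435],None,fx=4,fy=4,interpolation=2);b=cv2.resize(sd["pixels"][160:250,150:250],None,fx=4,fy=4,interpolation=2)
cv2.imwrite("pics/c1.png",np.hstack([a,b]))
```

```text
sc [([252.6, 192.5], [11, 21, 4, 4, 11])] [([260.6, 188.1], [14, 13, 14, 13, 113])]
sd [] [([240.9, 285.3], [12, 10, 19, 22, 336])]
wrist red [([196.1, 280.8], [193, 278, 7, 6, 27])]
wrist yel [([170.5, 17.5], [157, 10, 30, 17, 272]), ([406.0, 135.3], [386, 115, 41, 42, 1082]), ([374.6, 318.2], [367, 308, 18, 19, 231])]
tip (array([526.18819062, 188.44664127, 106.99604723]), [1.0, 1.0])
collar top (array([ 468.65111174, -120.41883706,   19.85993559]), [0.5, 0.5])
wheel [744.  55.  15.]
drv [ 774. -194.   15.]
drvtip [ 633. -194.   15.]
meter [535. 363.  15.]
bin [ 529. -397.   15.]
```

View pics/c1.png

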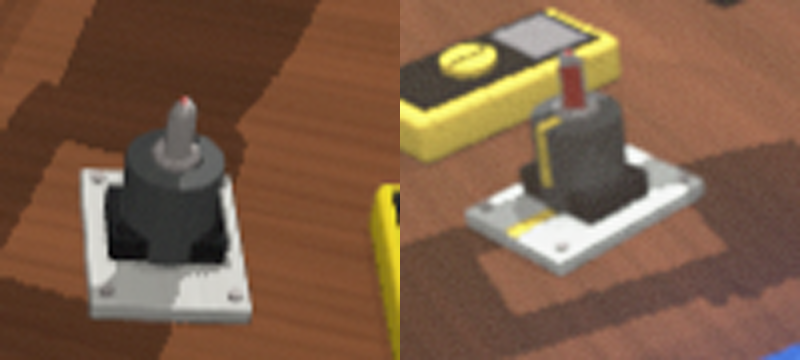

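The crops show the shaft tip at about (381,195) in the scene view and (192,174) in the side view. The red flat faces the side camera, and the yellow stripe is to its left. The triangulated tip is (526,188,107), near the nominal height of 112, and the collar top is at 20, against a nominal 21. Now I'll move the wrist camera over the motor.

The rows are not in the units I measure in: shifts go in shares of 600 mm and turns go in shares of pi rad. I convert before sending: 110 mm / 600 = 0.1833, 75 mm / 600 = 0.125.

Request:
advance(
  moves=[
    [0, 0, 0, 0.0583, -0.0317, 0, 85],
    [0, 0, 0, 0.125, -0.0667, 0, 85],
    [0, 0, 0, 0.1833, -0.1, 0, 85],
    [0, 0, 0, 0.1833, -0.1233, 0, 85],
    [0, 0, 0, 0.1833, -0.1233, 0, 85],
    [0, 0, 0, 0.1833, -0.1233, 0, 85],
  ],
)

```text
time: 1.05
tool_pos: [526.5, 109.1, 231.4]
tcp_rot: [180.0, 0.0, 89.9]
ft_force: [0.3, -0.6, -0.9]
finger_gap: 84.9
grip_force: 0.0
```

Create look.py:
```python
from bench import r
from h import *
import sys,pickle
w=r.snapshot("wrist");pickle.dump(w,open(sys.argv[1]+".pkl","wb"))
cv2.imwrite(f"pics/{sys.argv[1]}.png",w["pixels"])
print("red",blobs(red(w["pixels"])));print("yel",blobs(yellow(w["pixels"]),15)); print(r.sense()["tool_pos"].round(1))
```

```bash
python3 look.py w1
```

```text
red [([278.8, 108.6], [278, 107, 3, 4, 8])]
yel [([227.4, 1.0], [220, 0, 18, 4, 44]), ([247.2, 120.6], [230, 112, 37, 18, 273]), ([454.2, 225.3], [436, 208, 38, 36, 867]), ([454.1, 379.9], [437, 369, 38, 20, 549])]
[526.6 109.1 231.4]
```

Request:
advance(
  moves=[
    [0, 0, 0, 0.0667, 0, 0, 85],
    [0, 0, 0, 0.0667, 0, 0, 85],
    [0, 0, 0, 0.0667, 0, 0, 85],
  ],
)

```text
time: 1.48
tool_pos: [526.4, 149.3, 231.1]
tcp_rot: [-180.0, 0.0, 90.0]
ft_force: [0.2, -0.1, -0.1]
finger_gap: 84.8
grip_force: 0.0
```

```bash
python3 look.py w2
```

```text
red []
yel [([283.6, 19.0], [209, 0, 167, 45, 2770]), ([248.5, 157.5], [232, 152, 35, 12, 221]), ([449.8, 255.5], [432, 239, 37, 34, 803]), ([453.1, 399.8], [429, 389, 48, 21, 870])]
[526.3 149.1 231.1]
```

View pics/w2.png

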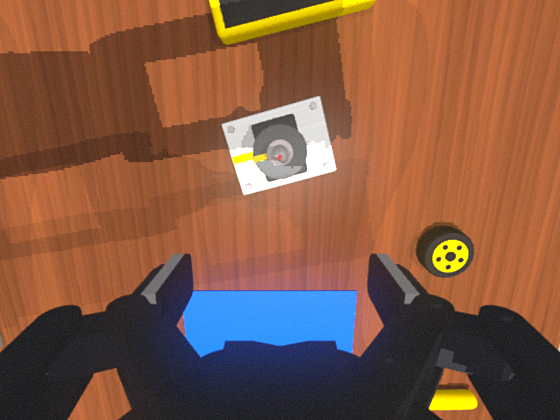

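The wrist view shows the stand at (279,150), the plate tilted by about 15°, the yellow mark to its left at (248,157), and the shaft's red stripe at about (279,156). A tight crop of this view will let me measure them better.

Run:
```python
import pickle
from h import *
ws=[pickle.load(open(f"w{i}.pkl","rb")) for i in (1,2)]
cs=[cv2.resize(w["pixels"][y:y+72,225:301+20],None,fx=4,fy=6*4/6,interpolation=cv2.INTER_CUBIC) for w,y in zip(ws,(75,116))]
cv2.imwrite("pics/c2.png",np.hstack(cs))
for w,y in zip(ws,(75,116)):
    # plate corners: white + yellow mask rect
    m=np.zeros(w["pixels"].shape[:2],np.uint8); m[85 if y==116 else 40:205 if y==116 else 165,215:345]=1
    g=cv2.cvtColor(w["pixels"],cv2.COLOR_BGR2HSV)
    pm=((g[...,1]<80)|(yellow(w["pixels"])>0)).astype(np.uint8)*m
    pm=cv2.morphologyEx(pm,cv2.MORPH_OPEN,np.ones((3,3)))
    n,l,st,c=cv2.connectedComponentsWithStats(pm);k=1+np.argmax(st[1:,4])
    cnt=max(cv2.findContours((l==k).astype(np.uint8),0,2)[0],key=cv2.contourArea)
    bx=cv2.boxPoints(cv2.minAreaRect(cv2.convexHull(cnt)))
    P=np.array([plane(w,*p,12) for p in bx]); print("plate ctr",P.mean(0).round(1)); 
    for i in range(4):
        d=P[(i+1)%4]-P[i]; print(np.linalg.norm(d).round(1),np.degrees(np.arctan2(d[1],d[0])).round(1))
    Y=np.argwhere(yellow(w["pixels"])*m>0)[:,::-1]
    Q=[plane(w,*p,12)[:2].round(1) for p in Y if p[0]<250]; print("yel plate", np.mean(Q,0), "yel top",np.mean([plane(w,*p,72)[:2] for p in Y if p[0]>258],0))
```

```text
plate ctr [527.1 189.9  12. ]
119.8 14.3
90.6 -71.1
128.3 -164.7
92.7 103.5
yel plate [480.4477707  176.96687898] yel top [509.84433705 184.81617016]
plate ctr [526.8 189.4  12. ]
119.9 14.7
90.8 -71.6
128.3 -164.2
93.1 103.2
yel plate [479.8795082  176.71803279] yel top [509.08795453 184.61201562]
```

View pics/c2.png

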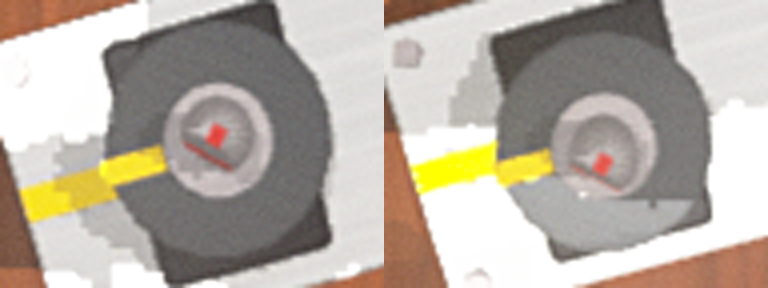

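In the crops the boss centres are at (279.5,110) in w1 and (279.75,152.3) in w2. The flat's red edge runs at about −28°, so the flat faces about 242°. The yellow mark faces about 195°, which makes the shaft angle about +0.82 rad. I'll refine the axis and measure the collar's yaw.

Run:
```python
import pickle
from h import *
w1,w2=[pickle.load(open(f"w{i}.pkl","rb")) for i in (1,2)]
print("boss tri",tri((w1,279.4,109.8),(w2,279.7,152.0)))
o1=[plane(w1,279.4,109.8,76),plane(w2,279.7,152,76)];print(np.round(o1,1))
for w,y0 in((w1,75),(w2,116)):
    c=w["pixels"][y0:y0+72,225:321]; g=cv2.cvtColor(cv2.resize(c,None,fx=4,fy=4,interpolation=2),6)
    for nm,a,b,z in(("boss",22,32,76),("can",48,64,72)):
        q=cv2.HoughCircles(g,cv2.HOUGH_GRADIENT,1,60,param1=80,param2=12,minRadius=a,maxRadius=b)
        if q is not None:
            u,v,R=q[0][0];print(nm,R/4,plane(w,225+u/4-.4,y0+v/4-.4,z).round(1))
    h=cv2.cvtColor(c,cv2.COLOR_BGR2HSV);R=(((h[...,0]<10)|(h[...,0]>168))&(h[...,1]>110)).astype(np.uint8)
    R[:, :40]=0;R[:,75:]=0;R[:22]=0;R[55:]=0;print("red",[([b[0][0]+225,b[0][1]+y0],b[1][4],plane(w,b[0][0]+225,b[0][1]+y0,112).round(1)) for b in blobs(R,3)])
from bench import r
sc=r.snapshot("scene");sd=r.snapshot("side")
c=sc["pixels"][170:210,240:290];R=red(c)
print([([b[0][0]+240,b[0][1]+170],plane(sc,b[0][0]+240,b[0][1]+170,12).round(1)) for b in blobs(R)])
print("side head",tri((sc,252.6,192.5),(sd,253,288)))
print(r.sense()["joint_pos"].round(1))
```

```text
boss tri (array([526.84523222, 189.6421602 ,  74.28763362]), [0.1, 0.1])
[[526.9 189.6  76. ]
 [526.8 189.8  76. ]]
boss 7.85 [528.4 190.1  76. ]
can 14.025 [526.5 190.   72. ]
red [([278.6, 108.6], 19, array([526.3, 189.1, 112. ])), ([280.0, 115.3], 3, array([527.5, 183.7, 112. ]))]
boss 7.275 [526.3 190.6  76. ]
can 13.025 [526.3 189.5  72. ]
red [([279.2, 156.7], 15, array([526.4, 189.1, 112. ]))]
[([252.6, 192.5], array([ 487.4, -136.4,   12. ]))]
side head (array([ 485.29108031, -137.21352703,   10.3559658 ]), [0.2, 0.2])
[10.5 -0.7 93.8 -0.  86.9 10.5]
```

The axis is (526.8,189.7), and the boss came out at a height of 74, against the given 76. The collar's centre is (468.6,-120.4) and its screw points to about −44°. I'll turn the tool to 62°, move over the shaft and check before descending.

In the tool's units: 91 mm / 600 = 0.1517, 70 mm / 600 = 0.1167, -62 degrees / 180 = -0.3444.

Request:
advance(
  moves=[
    [0, 0, -0.0556, 0.0167, 0, 0, 85],
    [0, 0, -0.1111, 0.0333, 0, 0.0333, 85],
    [0, 0, -0.1667, 0.0533, 0.0022, 0.075, 85],
    [0, 0, -0.2222, 0.07, 0.0022, 0.1167, 85],
    [0, 0, -0.2778, 0.07, 0.0022, 0.1517, 85],
    [0, 0, -0.3333, 0.07, 0.0022, 0.1517, 85],
    [0, 0, -0.3444, 0.07, 0.0022, 0.1517, 85],
    [0, 0, -0.3444, 0.07, 0.0022, 0.1517, 85],
  ],
  force=40,
)

```text
time: 2.62
tool_pos: [527.7, 191.7, 140.8]
tcp_rot: [180.0, 0.0, 151.8]
ft_force: [-0.3, -1.2, -0.2]
finger_gap: 84.8
grip_force: 0.0
```

```bash
python3 look.py w3
```

```text
red [([275.5, 237.5], [273, 236, 5, 4, 15])]
yel [([442.0, 111.1], [359, 0, 201, 221, 7245]), ([464.6, 101.3], [439, 76, 53, 51, 1927]), ([243.1, 162.5], [230, 150, 30, 26, 267]), ([256.6, 197.6], [248, 189, 19, 19, 158])]
[527.8 191.8 140.9]
```

View pics/w3.png

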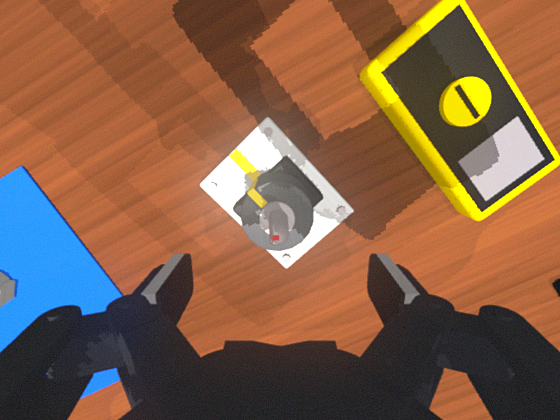

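The wrist view shows the shaft tip at (276,237), centred between the fingers, with the flat facing the left finger. Now I'll descend to z≈80 and close.

In the tool's units: 60 mm / 600 = 0.1, 30 mm / 600 = 0.05.

```bash
python3 -c "
import pickle
from h import *
w=pickle.load(open('w3.pkl','rb'));print(plane(w,275.5,237.5,112).round(1))"
```

```text
[526.9 189.  112. ]
```

Request:
advance(
  moves=[
    [0, 0, 0, 0, 0, 0.05, 85],
    [0, 0, 0, 0, 0, 0.1, 85],
    [0, 0, 0, 0, 0, 0.1, 50],
    [0, 0, 0, 0, 0, 0.1, 30],
    [0, 0, 0, 0, 0, 0.1, 0],
    [0, 0, 0, 0, 0, 0.1, 0],
    [0, 0, 0, 0, 0, 0.1, 0],
    [0, 0, 0, 0, 0, 0.1, 0],
  ],
  force=60,
)

```text
time: 3.68
tool_pos: [527.7, 191.2, 81.9]
tcp_rot: [-180.0, 0.1, 152.0]
ft_force: [-4.8, -5.1, 9.0]
finger_gap: 10.9
grip_force: 59.2
```

The gap is 10.9 mm, well under the 16 mm full diameter, so the fingers are square on the flat. Next I'll turn by −47° about the shaft.

In the tool's units: -1.3 mm / 600 = -0.0022, -1.1 mm / 600 = -0.0018, 47 degrees / 180 = 0.2611.

Request:
advance(
  moves=[
    [0, 0, 0.0444, -0.0003, -0.0002, 0, 0],
    [0, 0, 0.0889, -0.0007, -0.0003, 0, 0],
    [0, 0, 0.1333, -0.0012, -0.0005, 0, 0],
    [0, 0, 0.1778, -0.0015, -0.0007, 0, 0],
    [0, 0, 0.2222, -0.0018, -0.0008, 0, 0],
    [0, 0, 0.2611, -0.0022, -0.001, 0, 0],
    [0, 0, 0.2611, -0.0022, -0.001, 0, 0],
    [0, 0, 0.2611, -0.0022, -0.001, 0, 0],
  ],
)

```text
time: 4.68
tool_pos: [528.0, 189.7, 81.9]
tcp_rot: [-179.9, 0.1, 105.0]
ft_force: [-7.8, -6.9, 12.6]
finger_gap: 10.7
grip_force: 59.7
```

```bash
python3 -c "
from bench import r
s=r.sense();print(s['wrist_torque'],s['joint_pos'].round(1))"; python3 look.py w4
```

```text
[-1.20988575  1.31735322 -0.0336132 ] [ 1.460e+01  8.600e+00  1.002e+02 -1.000e-01  7.130e+01 -3.000e-01]
red [([274.5, 288.5], [271, 286, 8, 6, 48])]
yel [([365.8, 24.0], [221, 0, 298, 45, 8423]), ([217.5, 217.1], [198, 211, 41, 13, 443]), ([237.8, 249.8], [226, 245, 26, 11, 233])]
[528.  189.8  81.9]
```

View pics/w4.png

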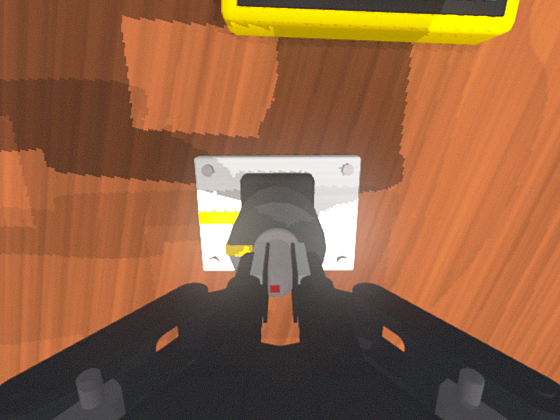

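The wrist view shows the shaft pinched with the red stripe at (275,289), pointing left in line with the yellow mark, which is what I want. I'll hold, open and lift.

In the tool's units: -120 mm / 600 = -0.2, -100 mm / 600 = -0.1667.

Request:
advance(
  moves=[
    [0, 0, 0, 0, 0, 0, 0],
    [0, 0, 0, 0, 0, 0, 0],
    [0, 0, 0, 0, 0, 0, 85],
    [0, 0, 0, 0, 0, 0, 85],
    [0, 0, 0, 0, 0, 0, 85],
    [0, 0, 0, 0, 0, -0.0667, 85],
    [0, 0, 0, 0, 0, -0.1667, 85],
    [0, 0, 0, 0, 0, -0.2, 85],
  ],
)

```text
time: 5.72
tool_pos: [530.3, 191.6, 205.2]
tcp_rot: [179.6, -0.0, 105.0]
ft_force: [0.3, 0.9, -0.8]
finger_gap: 85.4
grip_force: 0.0
```

Request:
advance(
  moves=[
    [0, 0, 0, 0, 0, 0, 85],
  ],
)

```text
time: 5.85
tool_pos: [529.4, 191.3, 202.2]
tcp_rot: [179.8, -0.0, 105.0]
ft_force: [1.2, 0.9, -1.2]
finger_gap: 85.3
grip_force: 0.0
```

```bash
python3 look.py w5
```

Run:
```python
from bench import r
from h import *
s=r.sense();p=s["tool_pos"];a=np.radians(s["tcp_rot"][2]);X=np.array([np.cos(a),np.sin(a)]);Y=np.array([np.sin(a),-np.cos(a)])
d=np.array([468.6,-120.4])-40*np.array([np.cos(np.radians(136)),np.sin(np.radians(136))])-p[:2];print(d,d@X,d@Y)
w=r.snapshot("wrist");print("gripper-cam offset",np.linalg.inv(w["pose"])[:3,:3].round(2).tolist())
```

```text
red []
yel [([327.0, 53.0], [242, 0, 184, 75, 3469]), ([317.7, 17.3], [298, 0, 41, 39, 1192]), ([236.6, 185.9], [224, 182, 27, 8, 173]), ([253.0, 198.5], [246, 196, 15, 6, 90])]
[528.2 190.9 199.9]
[ -30.84766646 -339.12541315] -319.5745183479254 -117.59996425089429
gripper-cam offset [[0.97, 0.26, -0.0], [-0.25, 0.93, -0.27], [-0.07, 0.26, 0.96]]
```

In the tool's units: -320 mm / 600 = -0.5333, -118 mm / 600 = -0.1967, -31 degrees / 180 = -0.1722.

Request:
advance(
  moves=[
    [0, 0, 0, -0.075, -0.0283, 0, 85],
    [0, 0, -0.0278, -0.1583, -0.0583, 0, 85],
    [0, 0, -0.0556, -0.25, -0.0917, 0, 85],
    [0, 0, -0.1, -0.3417, -0.125, 0, 85],
    [0, 0, -0.1389, -0.4333, -0.16, 0, 85],
    [0, 0, -0.1722, -0.5083, -0.1867, 0, 85],
    [0, 0, -0.1722, -0.5333, -0.1967, 0, 85],
    [0, 0, -0.1722, -0.5333, -0.1967, 0, 85],
  ],
)

```text
time: 6.95
tool_pos: [496.0, -148.9, 198.3]
tcp_rot: [-179.9, -0.2, 135.8]
ft_force: [-0.4, 0.7, -1.2]
finger_gap: 84.9
grip_force: 0.0
```

Request:
advance(
  moves=[
    [0, 0, 0, 0, 0, 0, 85],
    [0, 0, 0, 0, 0, 0, 85],
  ],
)

```text
time: 7.2
tool_pos: [497.2, -147.3, 200.0]
tcp_rot: [180.0, -0.0, 136.1]
ft_force: [0.4, 0.7, -0.2]
finger_gap: 85.0
grip_force: 0.0
```

```bash
python3 look.py w6
```

```text
red [([280.3, 174.1], [276, 172, 9, 5, 34])]
yel [([551.2, 222.8], [541, 203, 19, 38, 483]), ([192.6, 333.7], [177, 311, 32, 46, 663]), ([373.9, 333.2], [368, 326, 14, 17, 91])]
[ 497.3 -147.5  200.2]
```

Request:
advance(
  moves=[
    [0, 0, 0, 0.05, 0, 0, 85],
    [0, 0, 0, 0.05, 0, 0, 85],
    [0, 0, 0, 0.05, 0, 0, 85],
    [0, 0, 0, 0.05, 0, 0, 85],
  ],
)

```text
time: 7.75
tool_pos: [475.9, -128.1, 200.5]
tcp_rot: [180.0, 0.0, 136.0]
ft_force: [0.7, -1.1, -0.2]
finger_gap: 84.9
grip_force: 0.0
```

```bash
python3 look.py w7
```

Run:
```python
from h import *
cs=[cv2.imread(f"pics/w{i}.png")[60:300,190:390] for i in (6,7)]
cv2.imwrite("pics/c3.png",cv2.resize(np.hstack(cs),None,fx=2,fy=2,interpolation=2))
```

```text
red [([280.5, 198.1], [277, 196, 8, 6, 37])]
yel [([548.3, 244.9], [536, 225, 24, 38, 583]), ([191.0, 338.7], [177, 320, 31, 37, 310])]
[ 475.8 -128.2  200.4]
```

View pics/c3.png

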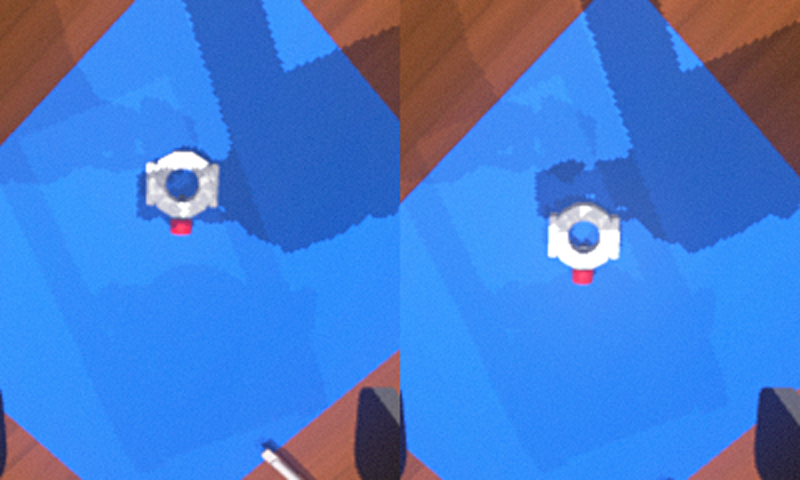

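The crops show the ring with its bore at (281,151.5) and (282,178.5), the screw pointing straight down the image, and the cheeks square to the fingers. I'll compute the offsets from this.

Run:
```python
import pickle
from h import *
from bench import r
ob=[]
for i in (6,7):
    w=pickle.load(open(f"w{i}.pkl","rb")); c=w["pixels"][110:230,250:315]
    h=cv2.cvtColor(c,cv2.COLOR_BGR2HSV); m=(h[...,1]<110).astype(np.uint8)
    n,l,st,ce=cv2.connectedComponentsWithStats(m);k=1+np.argmax(st[1:,4])
    cn,hi=cv2.findContours((l==k).astype(np.uint8),cv2.RETR_CCOMP,cv2.CHAIN_APPROX_NONE)
    holes=[x for x,q in zip(cn,hi[0]) if q[3]>=0 and len(x)>8]; x=max(holes,key=cv2.contourArea)
    M=x.reshape(-1,2).astype(float).mean(0); u,v=M+[250,110]; rb=blobs(red(w["pixels"]))[0][0]
    P=plane(w,u,v,21);S=plane(w,*rb,14); d=S-P
    print((u,v),"st",st[k],P.round(1),S.round(1),"len",np.linalg.norm(d[:2]).round(1),"ang",np.degrees(np.arctan2(d[1],d[0])).round(1)); ob.append((w,u,v))
print(tri(*ob))
s=r.sense();p=s["tool_pos"];a=np.radians(s["tcp_rot"][2]);X=np.array([np.cos(a),np.sin(a)]);Y=np.array([np.sin(a),-np.cos(a)])
d=P[:2]-p[:2];print("tool dxy",d@X,d@Y,p)
```

```text
(np.float64(280.5686274509804), np.float64(151.9607843137255)) st [ 13  25  37  35 823] [ 470.1 -120.2   21. ] [ 488.1 -137.9   14. ] len 25.1 ang -44.5
(np.float64(281.4761904761905), np.float64(176.88095238095238)) st [ 14  51  36  34 849] [ 469.3 -119.2   21. ] [ 487.1 -137.9   14. ] len 25.8 ang -46.3
(array([ 471.23621253, -121.12949638,    5.49064408]), [0.1, 0.1])
tool dxy 10.944632906241178 1.908642245269421 [ 475.82293658 -128.19227809  200.40803041]
```

In the tool's units: 197 mm / 600 = 0.3283, 185 mm / 600 = 0.3083.

Request:
advance(
  moves=[
    [0, 0, 0, 0.0167, 0.0025, 0.0833, 85],
    [0, 0, 0, 0.0167, 0.0025, 0.1833, 85],
    [0, 0, 0, 0.0167, 0.0025, 0.275, 85],
    [0, 0, 0, 0.0167, 0.0025, 0.3083, 85],
    [0, 0, 0, 0.0167, 0.0025, 0.3283, 85],
    [0, 0, 0, 0.0167, 0.0025, 0.3283, 85],
    [0, 0, 0, 0.0167, 0.0025, 0.3283, 60],
  ],
  force=50,
)

```text
time: 8.68
tool_pos: [470.5, -120.4, 4.7]
tcp_rot: [179.9, 0.1, 136.0]
ft_force: [0.3, -0.3, 0.7]
finger_gap: 69.7
grip_force: 0.0
```

Request:
advance(
  moves=[
    [0, 0, 0, 0, 0, 0, 40],
    [0, 0, 0, 0, 0, 0, 20],
    [0, 0, 0, 0, 0, 0, 20],
    [0, 0, 0, 0, 0, 0, 20],
    [0, 0, 0, 0, 0, 0, 20],
  ],
  force=50,
)

```text
time: 9.3
tool_pos: [470.4, -120.3, 4.6]
tcp_rot: [179.9, 0.1, 136.0]
ft_force: [-0.5, 0.2, 5.5]
finger_gap: 36.8
grip_force: 50.7
```

In the tool's units: -156 mm / 600 = -0.26, -110 mm / 600 = -0.1833.

Request:
advance(
  moves=[
    [0, 0, 0, 0, 0, -0.0333, 20],
    [0, 0, 0, 0, 0, -0.1, 20],
    [0, 0, 0, 0, 0, -0.1833, 20],
    [0, 0, 0, 0, 0, -0.26, 20],
    [0, 0, 0, 0, 0, -0.26, 20],
    [0, 0, 0, 0, 0, -0.26, 20],
    [0, 0, 0, 0, 0, -0.26, 20],
  ],
)

```text
time: 10.18
tool_pos: [468.1, -119.4, 157.4]
tcp_rot: [-179.9, -0.2, 136.0]
ft_force: [-0.5, -0.3, -1.6]
finger_gap: 36.8
grip_force: 50.5
```

```bash
python3 look.py w8
```

Run:
```python
from bench import r
from h import *
s=r.sense();print(s["tool_pos"].round(1),s["finger_gap"],s["grip_force"],s["ft_force"])
sc=r.snapshot("scene");sd=r.snapshot("side")
cv2.imwrite("pics/sc8.png",sc["pixels"]);cv2.imwrite("pics/sd8.png",sd["pixels"])
a=cv2.imread("pics/w8.png")[180:420,130:430]
cv2.imwrite("pics/c4.png",cv2.resize(a,None,fx=2,fy=2,interpolation=2))
```

```text
red [([278.7, 311.0], [269, 306, 21, 12, 215])]
yel [([126.4, 352.2], [123, 349, 9, 7, 21]), ([152.8, 384.6], [114, 356, 66, 64, 892])]
[ 468.1 -119.5  157.4]
[ 468.1 -119.5  157.4] 36.65199075691029 50.51126539707184 [-0.3229697   1.18997227 -1.87896357]
```

View pics/c4.png

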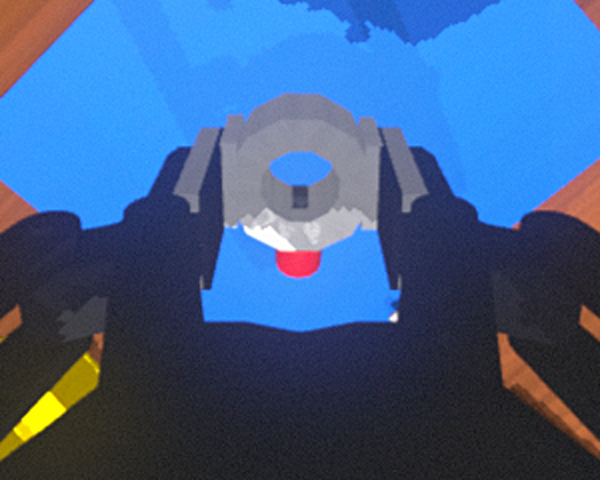

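The crop shows the collar held by its cheeks. The bore's top rim runs from about v=255 to v=291 in the full picture, and the screw is at (279,311). I'll compute its offset in the tool frame.

Run:
```python
import pickle
from h import *
w=pickle.load(open("w8.pkl","rb"))
p=np.array([468.1,-119.5,157.4]);a=np.radians(136.);X=np.array([np.cos(a),np.sin(a)]);Y=np.array([np.sin(a),-np.cos(a)])
for z in(173.8,):
  for n,u,v in(("outer+x",280,226.5),("bore+x",280,255),("bore-x",280,291),("boreL",130+262/2,273),("boreR",130+339/2,273)):
    q=plane(w,u,v,z)[:2]-p[:2];print(n,(q@X).round(1),(q@Y).round(1))
q=plane(w,278.7,311,167)[:2]-p[:2];print("screw",q@X,q@Y)
# travel: target collar axis at shaft axis with tool yaw 15
d=np.array([526.8,189.7])-p[:2];print("world",d,"tool",d@X,d@Y)
```

```text
outer+x 22.8 0.3
bore+x 8.7 0.3
bore-x -10.2 0.3
boreL -0.6 -8.7
boreR -0.5 9.6
screw -26.062961797364363 -0.3737022801762252
world [ 58.7 309.2] tool 172.56312186604313 263.19631261065405
```

In the tool's units: 263.6 mm / 600 = 0.4393, 222 mm / 600 = 0.37, 78 degrees / 180 = 0.4333.

Request:
advance(
  moves=[
    [0, 0, 0.0444, 0.025, 0.0367, 0, 20],
    [0, 0, 0.1, 0.0633, 0.0967, 0, 20],
    [0, 0, 0.1556, 0.1067, 0.1633, 0, 20],
    [0, 0, 0.2111, 0.1533, 0.2333, 0, 20],
    [0, 0, 0.2667, 0.2, 0.305, 0, 20],
    [0, 0, 0.3222, 0.2417, 0.37, 0, 20],
    [0, 0, 0.3778, 0.2733, 0.4167, 0, 20],
    [0, 0, 0.4333, 0.288, 0.4393, 0, 20],
  ],
  force=60,
)

```text
time: 11.32
tool_pos: [527.7, 191.7, 158.4]
tcp_rot: [-179.9, 0.0, 57.8]
ft_force: [-0.5, -0.0, -1.5]
finger_gap: 36.6
grip_force: 64.6
```

Request:
advance(
  moves=[
    [0, 0, 0.0556, 0, 0, 0, 20],
    [0, 0, 0.1111, 0, 0, 0, 20],
    [0, 0, 0.1667, 0, 0, 0, 20],
    [0, 0, 0.2111, 0, 0, 0, 20],
    [0, 0, 0.2389, 0, 0, 0, 20],
    [0, 0, 0.2389, 0, 0, 0, 20],
    [0, 0, 0.2389, 0, 0, 0, 20],
  ],
)

```text
time: 12.2
tool_pos: [527.9, 189.7, 158.8]
tcp_rot: [-180.0, 0.0, 15.1]
ft_force: [-0.4, 0.2, -0.9]
finger_gap: 36.6
grip_force: 64.6
```

```bash
python3 look.py w9; python3 -c "
from bench import r
print(r.sense()['joint_pos'].round(1))"
```

```text
red [([279.0, 311.3], [268, 306, 23, 13, 258])]
yel [([509.5, 7.8], [485, 0, 53, 20, 713]), ([116.7, 126.2], [33, 35, 128, 198, 6757]), ([92.5, 159.6], [69, 139, 47, 43, 1451])]
[527.9 189.7 159. ]
[14.5  4.1 96.5 -0.  79.4 89.4]
```

View pics/w9.png

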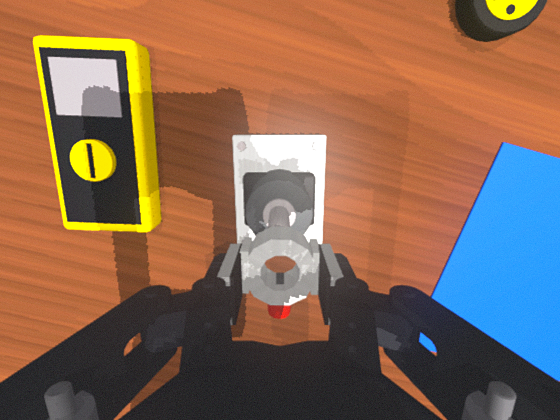

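The wrist view shows the collar above the shaft, in line with it at u≈280, with the screw on the near side at (279,311) over the mark's side. I'll correct by under 1 mm and descend gently.

In the tool's units: 52 mm / 600 = 0.0867, 47 mm / 600 = 0.0783.

Request:
advance(
  moves=[
    [0, 0, 0, -0.0012, -0.001, 0.0167, 20],
    [0, 0, 0, -0.0012, -0.001, 0.0367, 20],
    [0, 0, 0, -0.0012, -0.001, 0.0567, 20],
    [0, 0, 0, -0.0012, -0.001, 0.07, 20],
    [0, 0, 0, -0.0012, -0.001, 0.0783, 20],
    [0, 0, 0, -0.0012, -0.001, 0.0867, 20],
    [0, 0, 0, -0.0012, -0.001, 0.0867, 20],
    [0, 0, 0, -0.0012, -0.001, 0.0867, 20],
  ],
)

```text
time: 13.25
tool_pos: [527.5, 190.3, 107.7]
tcp_rot: [-180.0, -0.0, 15.0]
ft_force: [0.7, 0.3, -1.6]
finger_gap: 36.0
grip_force: 64.6
```

In the tool's units: 12 mm / 600 = 0.02, 10 mm / 600 = 0.0167.

Request:
advance(
  moves=[
    [0, 0, 0, 0, 0, 0.0033, 20],
    [0, 0, 0, 0, 0, 0.0067, 20],
    [0, 0, 0, 0, 0, 0.01, 20],
    [0, 0, 0, 0, 0, 0.0133, 20],
    [0, 0, 0, 0, 0, 0.0167, 20],
    [0, 0, 0, 0, 0, 0.02, 20],
    [0, 0, 0, 0, 0, 0.02, 20],
  ],
)

```text
time: 14.12
tool_pos: [527.1, 190.1, 95.0]
tcp_rot: [-180.0, 0.0, 15.0]
ft_force: [-2.1, -0.3, -1.9]
finger_gap: 36.5
grip_force: 64.6
```

In the tool's units: 14.5 mm / 600 = 0.0242, 12 mm / 600 = 0.02.

Request:
advance(
  moves=[
    [0, 0, 0, 0, 0, 0.005, 20],
    [0, 0, 0, 0, 0, 0.01, 20],
    [0, 0, 0, 0, 0, 0.015, 20],
    [0, 0, 0, 0, 0, 0.02, 20],
    [0, 0, 0, 0, 0, 0.0242, 20],
    [0, 0, 0, 0, 0, 0.0242, 20],
  ],
)

```text
time: 14.88
tool_pos: [527.1, 190.1, 80.4]
tcp_rot: [-180.0, 0.0, 15.0]
ft_force: [-2.1, -0.9, -2.8]
finger_gap: 36.1
grip_force: 64.7
```

Request:
advance(
  moves=[
    [0, 0, 0, 0, 0, 0.0017, 20],
    [0, 0, 0, 0, 0, 0.0033, 20],
    [0, 0, 0, 0, 0, 0.0033, 20],
    [0, 0, 0, 0, 0, 0.0033, 20],
  ],
)

```text
time: 15.38
tool_pos: [527.2, 190.2, 78.7]
tcp_rot: [-180.0, 0.0, 15.0]
ft_force: [-3.6, -0.6, -0.2]
finger_gap: 36.3
grip_force: 64.8
```

In the tool's units: 1 mm / 600 = 0.0017, 0.5 mm / 600 = 0.0008.

Request:
advance(
  moves=[
    [0, 0, 0, 0, 0, 0.0008, 20],
    [0, 0, 0, 0, 0, 0.0017, 20],
    [0, 0, 0, 0, 0, 0.0017, 20],
    [0, 0, 0, 0, 0, 0.0017, 20],
  ],
)

```text
time: 15.88
tool_pos: [527.2, 190.1, 77.8]
tcp_rot: [180.0, 0.0, 15.0]
ft_force: [-4.5, -1.3, 1.7]
finger_gap: 36.7
grip_force: 65.0
```

Request:
advance(
  moves=[
    [0, 0, 0, 0, 0, 0.0008, 20],
    [0, 0, 0, 0, 0, 0.0017, 20],
    [0, 0, 0, 0, 0, 0.0017, 20],
    [0, 0, 0, 0, 0, 0.0017, 20],
  ],
)

```text
time: 16.38
tool_pos: [527.3, 190.2, 77.7]
tcp_rot: [180.0, 0.0, 15.0]
ft_force: [-8.2, -1.8, 8.9]
finger_gap: 36.0
grip_force: 66.0
```

Contact came at TCP z≈77.7, where the collar should meet the seat. I'll check it by camera before handing in.

Request:
advance(
  moves=[
    [0, 0, 0, 0, 0, 0.0008, 20],
    [0, 0, 0, 0, 0, 0.0008, 20],
  ],
)

```text
time: 16.62
tool_pos: [527.3, 190.2, 77.7]
tcp_rot: [180.0, 0.0, 15.0]
ft_force: [-10.7, -3.0, 12.7]
finger_gap: 36.1
grip_force: 66.5
```

```bash
python3 look.py w10
```

Run:
```python
from bench import r
from h import *
sc=r.snapshot("scene");sd=r.snapshot("side");w=cv2.imread("pics/w10.png")
f=lambda i,y,x:cv2.resize(i[y:y+100,x:x+100],(390,390),interpolation=2)
cv2.imwrite("pics/c5.png",np.hstack([f(w,220,230),f(sd["pixels"],140,145)]))
```

```text
red [([279.0, 299.0], [276, 296, 7, 7, 49]), ([278.9, 311.5], [268, 306, 23, 14, 256])]
yel [([81.2, 132.7], [0, 0, 122, 273, 11794]), ([22.7, 176.1], [0, 146, 49, 60, 2142])]
[527.3 190.2  77.7]
```

View pics/c5.png

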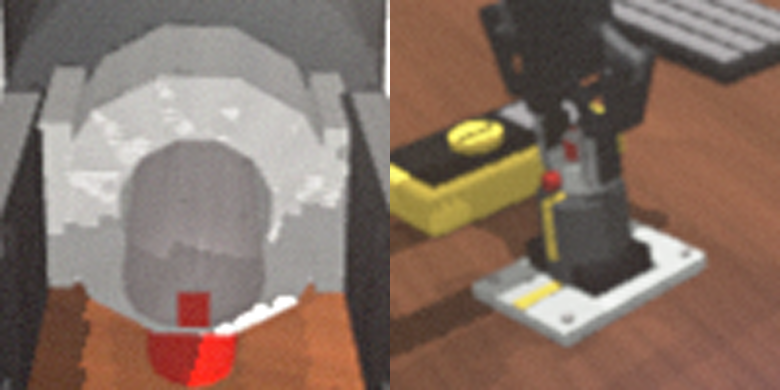

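The crops show the collar flush on the boss. The red screw is directly above the yellow stripe, and the stripe on the shaft end points at the screw. Pressing harder didn't lower the collar any further, so it is seated.

```bash
python3 -c "
from bench import r
print(r.hand_in())"
```

```text
the job is handed in; nothing more can be done
None
```

I turned the shaft until its flat faced the yellow mark, then slid the collar down onto the boss with the red screw over the flat; the gripper is holding it there (about 66 N) for you to tighten, and the job is handed in, with no verdict returned.

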